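# Lock the swivel base of a machine vise with a ratchet wrench

## Robot

A 6-joint arm with a two-finger parallel gripper is mounted at the origin on the work surface. World frame = base frame: x ahead of the robot, y to its left, z up, the work surface at z = 0. Lengths are in m, angles in rad, forces in N, time in s.
With the tool pointing down it reaches from about 0.375 to 0.9 m from the base axis. Payload 3.1 kg.
Tool frame: the origin (TCP) lies on the front face of the gripper's body, between the roots of the fingers; the fingertips stand 73 mm ahead of it and the grasp point (between the pads) lies 54 mm ahead of it (manip.tips_ahead is the distance from the TCP to the fingertips, in m); z points along the fingers, y is the line along which they close (so a half turn about z gives the same grasp; the last joint's range is limited). The gripper opens to 85 mm and grips with 20 to 120 N. Pads are 22 mm wide; open, the fingers measure 114 mm over their backs; the gripper's body (76 mm by 85 mm) begins 54 mm behind the grasp point. The pads swing forward as they close: fully open they stand 13 mm farther back than shut.
Start: joints at [-1.518, 0.527, 1.433, -0, 1.181, -0.178], TCP at [0.143, -0.608, 0.304] pointing down, gripper open.
Joint ranges: [-3.08, 3.08], [-0.75, 2.2], [0.22, 2.44], [-1.43, 4.57], [0, 2.65], [-2.85, 2.85]. Speed limits (rad/s): [2.79, 2.79, 3.14, 3.14, 3.14, 3.14].

## Interface

Orientations are given as a unit quaternion [x, y, z, w].
In Python, from station import sense, eyes, workorder, manip gives the robot as it stands.
- The arm moves only by the shell command python3 -m inch 'ROWS' [OPENING] [FORCE]. ROWS is JSON, a list of rows, each an object of numbers: "dx", "dy", "dz": the shift along the tool's x, y, z in cm; "wx", "wy", "wz": the turn, a rotation vector about the tool's x, y, z in degrees. In form: [{"dx": .., "dy": .., "dz": .., "wx": .., "wy": .., "wz": ..}, ...]. A call has 1 to 10 rows; each row shifts and turns the commanded pose from where the row before left it, along the tool's axes as they then stand; what a row does not reach is not made up. A row lasts 1/8 s, in which the tool goes at most 62.5 mm and 10.7 degrees, less where a joint would pass 70% of its speed; a pose out of reach is approached as far as the arm can. A call with a gripper value outside its range is refused whole. OPENING is the opening, from 0 (shut) to 1 (fully open), set as the call begins (- or left out, the last holds). The fingers move at their own pace and stop on an object; FORCE is the grip in N (left out, the last holds). Time passes only in rows, so rows that do not move let the fingers close. It gives the time, the measured TCP pose, the force, the opening and the grip force at its end, in the units of the state.
- sense(): the state, without advancing time (a new reading comes with each control period).
- eyes.snapshot(name): name is "scene" or "side" or "wrist"; returns the picture (420x560x3 uint8, red, green, blue); there is no depth.
- eyes.camera_params(name): a dict with "fx", "fy", "cx", "cy" (pixels), "rvec" (rotation vector, rad) and "tvec" (3), from world to camera coordinates, as OpenCV has them. Camera axes: x right, y down, z forward; pixel columns grow to the right and rows downward; lengths in m; the calibration is good to about 2 mm. A picture is of the moment at which its call begins: read the wrist's pose just before it. camera_params takes no time and is no camera call; for the wrist camera it gives the pose at the moment of the call.
- workorder.sign_off(): hands the job in; it is judged then, once.
The state is a dict: "t": time; "q": joint angles; "qd": joint speeds; "tau": joint torques, N m; "tcp_pos": TCP position; "tool_rot": TCP orientation; "force": force on the tool from outside, world axes, zero at the start; "ft_torque": the same for the moment, N m; "finger_gap": opening from 0.0 (shut) to 1.0 (fully open); "gripper_force": force on a finger pad.
Only numpy, scipy, OpenCV 4.12 (cv2) and the standard library are available. Lean on these libraries where they do the work, as an engineer would, in place of code of your own. Each camera call takes 0.05 s, during which the arm holds its last target. There are 200 camera calls.

## Task

The swivel base of the blue machine vise is loose: set the ratchet wrench on its lock bolt to tighten (flip the yellow pawl lever, which now stands at loosen, over to its other side), then swing the wrench back and work it clockwise until the bolt is snug (about 9 N of push at the middle of the grip), and let go. Never undo the bolt, do not overtighten it, be gentle with the small lever, and leave the other things on the bench alone.

Things in the scene. Friction and masses are not known exactly. Their poses are not given: they have to be found in the camera images.
- vise: Low blue machine vise, fixed. Origin on the bench on the vertical lock-bolt axis; own x axis away from the robot. The bolt stands on a 22 mm high, 96 mm wide lug that ends 78 mm to -x of it; round steel collar on it, 90 mm across, top at 36 mm. Swivel disc (22 mm high) begins 90 mm to +x of the axis, jaws (110 mm high, 110 mm wide) 159 mm to +x (a block clamped in them).
- bolt: Lock bolt: brass flange 84 mm across with a red mark, top 43 mm above the bench, hexagon hidden under the wrench head. Origin on the bench on its vertical axis. It turns only with the wrench. Turning it freely takes a push of about 4 to 5.5 N at point grip, square to the bar (wrench friction included); held still, friction carries 2 to 4 N of any push. It stays where it is left.
- bolt_turn (a joint): Bolt turn, rad, positive clockwise from above (tightening). Starts at 0 to 0.15. It meets its seat at 0.6 to 1.15 (unseen, varies); then the push at point grip rises 60 to 100 N per rad. SNUG = stop when the push is 8 to 11 N swinging slowly (4 to 9 N if read at rest); from 16 N (12 N at rest) it is overtightened. Let go, it gives back at most 0.15 rad, stays tight. Below -0.15 it counts as undone.
- handle: Ratchet wrench, captive on the bolt, swings level about it. Origin on the bench on the bolt axis, own x points from grip to bolt and beyond, z up. Head: steel disc 60 mm across, 56 to 86 mm above the bench. Shank 18 mm wide, then a red round grip with black bands, 26 mm in diameter, 95 to 195 mm from the axis. The bar's axis is 71 mm high, at least 34 mm free under the grip.
- grip (a point): Middle of the wrench's red grip, on the bar's axis, 150 mm from the bolt axis, 71 mm above the bench. Axes as handle.
- handle_swing (a joint): Swing of the wrench, rad, positive clockwise from above (tightening); 0 when it lies along the vise's -x axis; stops at -0.85 and +0.80. Starts at 0.45 to 0.70: too near the clockwise stop, so swing it back first. 24 teeth: after a back swing up to 0.27 rad of forward swing is idle. Own friction about 1 N at point grip; clicking back takes 1 to 2.5 N.
- lever: Pawl lever on top of the wrench head: dark, 91 mm above the bench, pivoted on the bolt axis, pointing to the grip, with an upright yellow thumb tab at its end. Tab: centre 36 mm from the axis, 8 mm along the lever, 10 mm across, from 89 to 110 mm above the bench. 1.5 to 2 N at the tab move it; it stays where it is left. More than 20 N on it breaks it. Origin on the bench on the bolt axis.
- tab (a point): Centre of the top of the yellow tab, 110 mm above the bench, 36 mm from the bolt axis. Own x points along the lever to the bolt axis, z up. To tighten, the tab moves about 28 mm towards its own +y (clockwise from above). Pushed with more than about 4 N the whole wrench swings along.
- pawl (a joint): Pawl lever relative to the wrench, rad, positive clockwise from above, stops at -0.40 (LOOSEN, where it starts) and +0.40 (TIGHTEN). Above +0.25 counts as tighten. At tighten the wrench turns the bolt when swung clockwise and clicks back freely counter-clockwise; at loosen the reverse.
- screwdriver: Screwdriver lying on the right of the bench; bystander.
- spare_bolt: Spare bolt 26 mm across, 44 mm high, standing on its head on the right of the vise; bystander.
- spanner: Spanner lying on the bench to the robot's right; bystander.
- collar: Steel ring 40 mm across, 14 mm high, on the bench on the left of the vise; bystander.
- oiler: White bottle with red cap, 48 mm across, 120 mm high, on the left; bystander.
- parts_tray: Red open tray 80 x 120 x 50 mm on the left; bystander.

How it is judged:
By the outcome, as a careful person would: the job done as asked, in the order asked, and still so for the second after the job is handed in, with the robot touching nothing.
It also fails if it takes over 64 s, if anything falls off the work surface, if the arm or the gripper's body presses on something with over 40 N, if the wrist force passes 120 N, or if a joint passes its speed limit or range.

## Working session

There is one attempt and no reset: what is moved stays moved. The work goes in short steps, Python scripts to look and compute and a shell command to move; the robot and the scene stay as the last step left them, time stands still between calls to the robot, and variables do not carry over. Pictures are saved under pics/ and viewed, at most 10 in all, crops included, and the job is handed in when it is done.

```bash
ls; mkdir -p pics; cat > h.py <<'E'
import numpy as np, cv2
from station import sense, eyes, workorder, manip
from scipy.spatial.transform import Rotation as R
def snap(n,f=None):
    p=eyes.camera_params(n); im=np.array(eyes.snapshot(n))
    if f: cv2.imwrite('pics/'+f,im[:,:,::-1])
    return im,p
def ray(p,u,v):
    Rm=R.from_rotvec(np.ravel(p['rvec'])).as_matrix(); t=np.ravel(p['tvec'])
    d=Rm.T@np.array([(u-p['cx'])/p['fx'],(v-p['cy'])/p['fy'],1]); return -Rm.T@t,d
def onz(p,u,v,z):
    o,d=ray(p,u,v); return o+d*(z-o[2])/d[2]
def proj(p,X):
    Rm=R.from_rotvec(np.ravel(p['rvec'])).as_matrix(); c=Rm@np.array(X)+np.ravel(p['tvec'])
    return p['fx']*c[0]/c[2]+p['cx'],p['fy']*c[1]/c[2]+p['cy']
E
python3 - <<'E'
from h import *
a,p=snap('scene','s1.png'); b,q=snap('side','d1.png')
cv2.imwrite('pics/both1.png',cv2.resize(np.hstack([a,b])[:,:,::-1],(800,300)))
for x in (p,q): print(ray(x,280,210))
s=sense(); print(s['t'],s['tcp_pos'],s['tool_rot'],s['force'],s['finger_gap'])
E
```

```text
pics
(array([ 1.26040306, -0.78945861,  0.90609668]), array([-0.52689156,  0.57997056, -0.62168079]))
(array([0.08163249, 0.68753589, 0.66871126]), array([ 0.46159745, -0.67461064, -0.57610706]))
0.1 [ 0.14296071 -0.60790777  0.30301834] [ 9.93349658e-01  1.15132419e-01  6.45201761e-05 -9.89614512e-04] [-0.25800042  0.25858026 -0.03523816] 0.9990397146431598
```

View pics/s1.png

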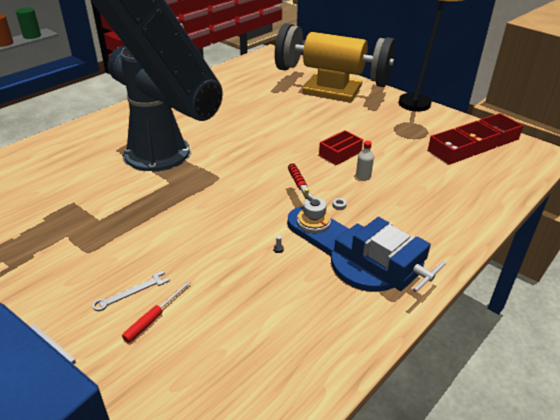

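View pics/d1.png

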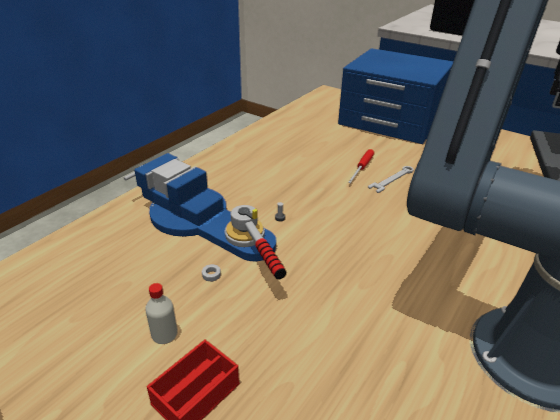

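The scene view shows the wrench head at about (315,207) and the red grip from (293,168) to (308,195). In the side view the head is at (243,215), the yellow tab at about (253,215) and the grip from (258,242) to (281,272). Next I measure these with masks.

```bash
python3 - <<'E'
from h import *
P={}
for n,f,box in (('scene','s1.png',(280,155,340,240)),('side','d1.png',(215,190,300,285))):
    p=eyes.camera_params(n); P[n]=p; im=cv2.imread('pics/'+f); x0,y0,x1,y1=box
    c=im[y0:y1,x0:x1]; h=cv2.cvtColor(c,cv2.COLOR_BGR2HSV)
    red=((h[...,0]<8)|(h[...,0]>172))&(h[...,1]>150)&(h[...,2]>70)
    yel=(h[...,0]>22)&(h[...,0]<34)&(h[...,1]>180)&(h[...,2]>90)
    for nm,m in (('red',red),('yel',yel)):
        k,l,st,ce=cv2.connectedComponentsWithStats(m.astype('uint8'))
        for i in range(1,k):
            if st[i,4]>5: 
                u,v=ce[i]+[x0,y0]; print(n,nm,st[i,4],st[i,:4]+[x0,y0,0,0],round(u),round(v),onz(p,u,v,.071 if nm=='red' else .1).round(4))
    ys,xs=np.nonzero(red); 
    print(n,'all red',onz(p,xs.mean()+x0,ys.mean()+y0,.071).round(4))
    cv2.imwrite('pics/c_%s.png'%n,cv2.resize(c,None,fx=6,fy=6,interpolation=cv2.INTER_CUBIC)[:600])
a=cv2.imread('pics/c_scene.png');b=cv2.imread('pics/c_side.png')
hh=max(a.shape[0],b.shape[0]); f=lambda i:cv2.copyMakeBorder(i,0,hh-i.shape[0],0,0,cv2.BORDER_CONSTANT)
o=np.hstack([f(a),f(b)]);print(o.shape); cv2.imwrite('pics/crop.png',cv2.resize(o,(800,int(o.shape[0]*800/o.shape[1]))))
E
```

```text
scene red 122 [319 155  21  10] 332 158 [0.4965 0.2759 0.071 ]
scene red 180 [288 164  18  25] 296 175 [0.479  0.1375 0.071 ]
scene red 6 [321 222   4   3] 323 223 [0.6646 0.0254 0.071 ]
scene all red [0.4898 0.1881 0.071 ]
side red 384 [255 239  29  36] 269 256 [0.4878 0.1298 0.071 ]
side yel 31 [253 210   4   9] 254 214 [0.5723 0.0667 0.1   ]
side all red [0.4878 0.1298 0.071 ]
(570, 870, 3)
```

View pics/crop.png

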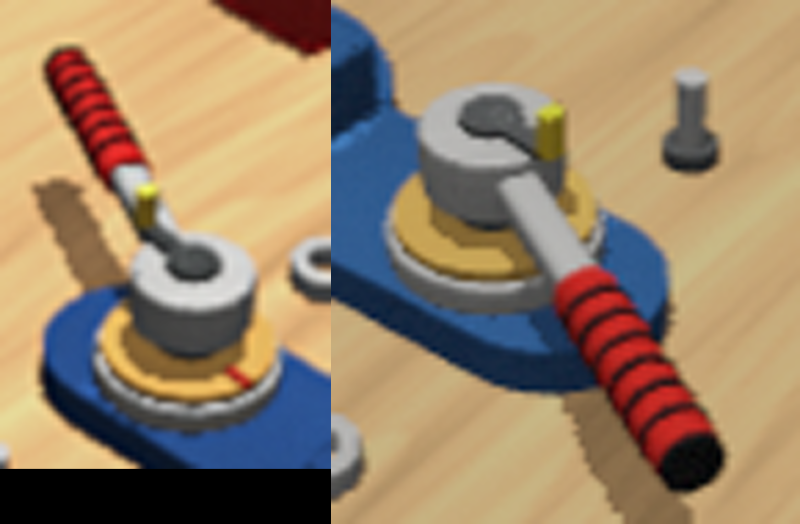

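The crop shows the lever hub at scene (315,202) and side (244,211), and the tab top at scene (307,189) and side (255,210). The grip runs away from the vise, towards the robot's left. I triangulate these points.

```bash
python3 - <<'E'
from h import *
p=eyes.camera_params('scene');q=eyes.camera_params('side')
S=lambda x,y:(x/5.517+280,y/5.517+155); D=lambda x,y:((x-331)/5.517+215,y/5.517+190)
def tri(a,b):
    o1,d1=ray(p,*a);o2,d2=ray(q,*b); d1/=np.linalg.norm(d1);d2/=np.linalg.norm(d2)
    k=np.linalg.lstsq(np.c_[d1,-d2],o2-o1,rcond=None)[0]; A=o1+k[0]*d1;B=o2+k[1]*d2
    return ((A+B)/2).round(4),round(1e3*np.linalg.norm(A-B),1)
hub=(S(193,260),D(493,115)); tab=(S(148,188),D(551,108)); end=(S(66,60),D(690,460)); st=(S(125,168),D(580,290))
for n,(a,b),z in (('hub',hub,.093),('tab',tab,.11),('end',end,.071),('start',st,.071),('flange',(S(190,345),D(496,218)),.043)):
    print(n,tri(a,b),onz(p,*a,z).round(4),onz(q,*b,z).round(4))
# vise lug axis: red mark
print(onz(p,*S(240,378),.043).round(4), onz(q,*D(668,260),.022).round(4))
E
```

```text
hub (array([0.609 , 0.0583, 0.0884]), np.float64(3.3)) [0.6139 0.0546 0.093 ] [0.6034 0.0624 0.093 ]
tab (array([0.5749, 0.0645, 0.1095]), np.float64(3.6)) [0.5767 0.065  0.11  ] [0.573  0.0639 0.11  ]
end (array([0.4397, 0.1608, 0.0731]), np.float64(1.9)) [0.4385 0.1636 0.071 ] [0.4402 0.1583 0.071 ]
start (array([0.5253, 0.1095, 0.0729]), np.float64(0.9)) [0.524  0.1118 0.071 ] [0.5263 0.1074 0.071 ]
flange (array([0.6092, 0.0591, 0.037 ]), np.float64(4.5)) [0.6154 0.0547 0.043 ] [0.6024 0.0638 0.043 ]
[0.6479 0.0521 0.043 ] [0.5455 0.0228 0.022 ]
```

```bash
python3 -m inch '[{"dx":3.9,"dy":-3.8,"dz":0.3},{"dx":3.9,"dy":-3.8,"dz":0.3},{"dx":3.9,"dy":-3.8,"dz":0.3},{"dx":3.9,"dy":-3.8,"dz":0.3},{"dx":3.9,"dy":-3.8,"dz":0.3},{"dx":3.9,"dy":-3.8,"dz":0.3},{"dx":3.9,"dy":-3.8,"dz":0.3}]' 0 20; python3 -m inch '[{"dx":3.9,"dy":-3.8,"dz":0.3},{"dx":3.9,"dy":-3.8,"dz":0.3},{"dx":3.9,"dy":-3.8,"dz":0.3},{"dx":3.9,"dy":-3.8,"dz":0.3},{"wz":-10},{"wz":-10},{"wz":-10},{"wz":-10},{"wz":-6}]'
cat >> h.py <<'E'
def go(x,y,z,yaw=None):
    "remaining shift in tool axes (cm); yaw (deg) of the tool x axis"
    s=sense(); Rt=R.from_quat(s['tool_rot']); d=100*Rt.inv().apply(np.array([x,y,z])-s['tcp_pos'])
    m=Rt.as_matrix(); a=np.degrees(np.arctan2(m[1,0],m[0,0])); w=np.zeros(3)
    if yaw is not None:
        T=np.array([[np.cos(np.radians(yaw)),np.sin(np.radians(yaw)),0],[np.sin(np.radians(yaw)),-np.cos(np.radians(yaw)),0],[0,0,-1]])
        w=np.degrees((Rt.inv()*R.from_matrix(T)).as_rotvec())
    print('go',d.round(2),'w',w.round(1),'yaw',a.round(1),'t',s['t'],'tcp',np.round(s['tcp_pos'],4),'F',np.round(s['force'],2),'gap',round(s['finger_gap'],2))
E
python3 -c "
from h import *
go(.5558,.0386,.26,58.9)
snap('wrist','w1.png');p=eyes.camera_params('wrist');print(proj(p,(.609,.059,.093)),proj(p,(.573,.064,.11)),proj(p,(.48,.1365,.071)))"
```

```text
go [ 54.98 -53.49   4.43] w [ -0.1  -0.1 -45.7] yaw 13.2 t 0.1 tcp [ 0.143  -0.6079  0.303 ] F [-0.26  0.26 -0.04] gap 1.0
(np.float64(-1128.5192416837062), np.float64(-1331.9041105524043)) (np.float64(-1250.4911647764454), np.float64(-1322.8420765125363)) (np.float64(-919.5281320795018), np.float64(-709.9908092800537))invalid input at $[0]: expected keys dx, dy, dz, wx, wy, wz
invalid input at $[0]: expected keys dx, dy, dz, wx, wy, wz
```

View pics/w1.png

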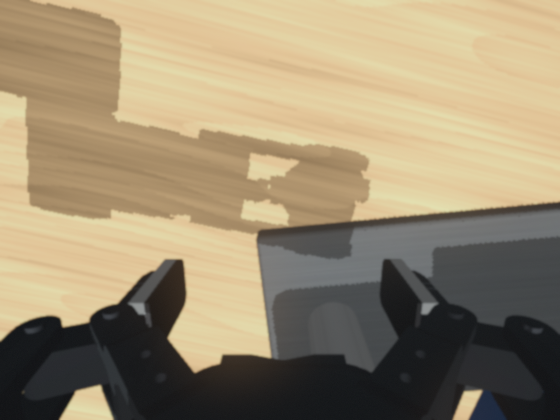

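Both moves were refused because every key is required, so the arm hasn't moved. This picture only shows the bench under the start pose and a dark plate. I'll resend the rows with all keys.

```bash
python3 -m inch '[{"dx":3.9,"dy":-3.8,"dz":0.3,"wx":0,"wy":0,"wz":0},{"dx":3.9,"dy":-3.8,"dz":0.3,"wx":0,"wy":0,"wz":0},{"dx":3.9,"dy":-3.8,"dz":0.3,"wx":0,"wy":0,"wz":0},{"dx":3.9,"dy":-3.8,"dz":0.3,"wx":0,"wy":0,"wz":0},{"dx":3.9,"dy":-3.8,"dz":0.3,"wx":0,"wy":0,"wz":0},{"dx":3.9,"dy":-3.8,"dz":0.3,"wx":0,"wy":0,"wz":0},{"dx":3.9,"dy":-3.8,"dz":0.3,"wx":0,"wy":0,"wz":0},{"dx":3.9,"dy":-3.8,"dz":0.3,"wx":0,"wy":0,"wz":0}]' 0 20; python3 -m inch '[{"dx":3.9,"dy":-3.8,"dz":0.3,"wx":0,"wy":0,"wz":0},{"dx":3.9,"dy":-3.8,"dz":0.3,"wx":0,"wy":0,"wz":0},{"dx":3.9,"dy":-3.8,"dz":0.3,"wx":0,"wy":0,"wz":0},{"dx":3.9,"dy":-3.8,"dz":0.3,"wx":0,"wy":0,"wz":0},{"dx":0,"dy":0,"dz":0,"wx":0,"wy":0,"wz":-10},{"dx":0,"dy":0,"dz":0,"wx":0,"wy":0,"wz":-10},{"dx":0,"dy":0,"dz":0,"wx":0,"wy":0,"wz":-10},{"dx":0,"dy":0,"dz":0,"wx":0,"wy":0,"wz":-10},{"dx":0,"dy":0,"dz":0,"wx":0,"wy":0,"wz":-6}]'
python3 -c "
from h import *
go(.5558,.0386,.26,58.9)
snap('wrist','w2.png');p=eyes.camera_params('wrist');print(proj(p,(.609,.059,.093)),proj(p,(.573,.064,.11)),proj(p,(.48,.1365,.071)))"
```

```text
t: 1.15
tcp_pos: [0.3779, -0.2396, 0.2799]
tool_rot: [0.993, 0.115, 0.0, 0.0]
force: [1.2, -0.5, 0.3]
finger_gap: -0.0
gripper_force: 0.0
t: 2.28
tcp_pos: [0.4941, -0.0573, 0.2677]
tool_rot: [0.868, 0.496, -0.0, -0.0]
force: [0.5, 0.3, -0.4]
finger_gap: -0.001
gripper_force: 0.0
go [11.4   0.43  0.77] w [-0.   0.   0.6] yaw 59.5 t 2.275 tcp [ 0.4941 -0.0573  0.2677] F [ 0.54  0.27 -0.4 ] gap -0.0
(np.float64(342.99955196772885), np.float64(-28.806497248169762)) (np.float64(291.4204702063669), np.float64(-14.079132586538975)) (np.float64(125.22570921244304), np.float64(-17.745125430847025))
```

View pics/w2.png

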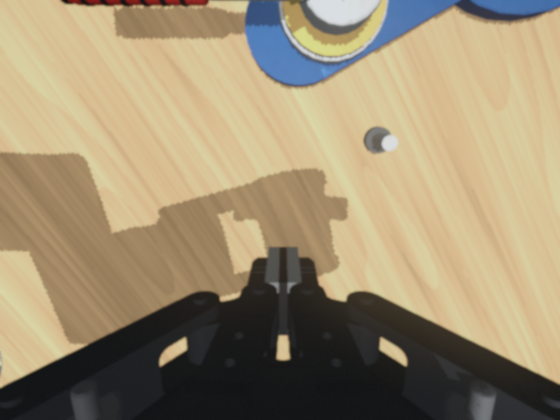

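The wrist camera looks along tool +x. The vise lug is at the top, with its end at (300,85), and the spare bolt is at (378,140), clear of the path. I'll move closer and measure from near.

```bash
python3 -m inch '[{"dx":3.2,"dy":0.2,"dz":-0.5,"wx":0,"wy":0,"wz":0},{"dx":3.2,"dy":0.2,"dz":-0.5,"wx":0,"wy":0,"wz":0},{"dx":0,"dy":0,"dz":0,"wx":0,"wy":0,"wz":0}]' 
python3 -c "
from h import *
go(.5558,.0386,.26,58.9)
snap('wrist','w3.png');p=eyes.camera_params('wrist');print(proj(p,(.609,.059,.093)),proj(p,(.573,.064,.11)),proj(p,(.48,.1365,.071)))"
```

```text
t: 2.7
tcp_pos: [0.5315, -0.0033, 0.2782]
tool_rot: [0.869, 0.495, 0.001, 0.0]
force: [-0.5, -0.4, -0.1]
finger_gap: 0.003
gripper_force: 0.0
go [ 4.84 -0.05  1.82] w [ 0.1 -0.   0.4] yaw 59.3 t 2.7 tcp [ 0.5315 -0.0033  0.2782] F [-0.49 -0.38 -0.12] gap 0.0
(np.float64(329.55904684571294), np.float64(79.37881728965864)) (np.float64(283.51367878013264), np.float64(98.63420828835672)) (np.float64(135.6246226108071), np.float64(81.48145612811015))
```

View pics/w3.png

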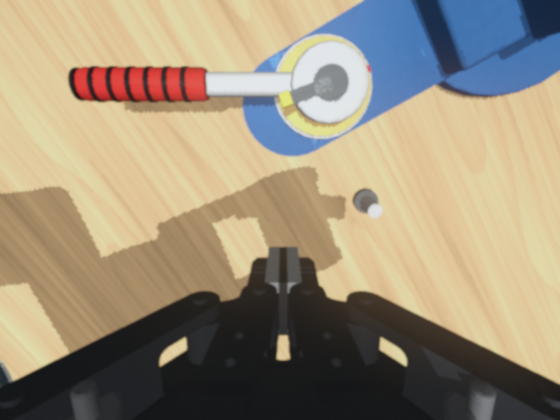

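The hub at (328,80) and grip centre at (138,83) match the predicted (330,79) and (136,81) within about 2 mm, and the tab is at about (288,99). I'll descend beside the tab on its counter-clockwise side, fingertips at z = 0.100.

```bash
python3 -m inch '[{"dx":2.1,"dy":0,"dz":0,"wx":0,"wy":0,"wz":0},{"dx":2.1,"dy":0,"dz":2.5,"wx":0,"wy":0,"wz":0},{"dx":0,"dy":0,"dz":4,"wx":0,"wy":0,"wz":0},{"dx":0,"dy":0,"dz":4,"wx":0,"wy":0,"wz":0},{"dx":0,"dy":0,"dz":0,"wx":0,"wy":0,"wz":0},{"dx":0,"dy":0,"dz":0,"wx":0,"wy":0,"wz":0}]' 
python3 -c "
from h import *
print(manip.tips_ahead)
go(.5558,.0386,.173,58.9)
"
```

```text
t: 3.5
tcp_pos: [0.5523, 0.031, 0.1738]
tool_rot: [0.87, 0.494, 0.0, 0.0]
force: [0.4, -0.1, 0.5]
finger_gap: 0.0
gripper_force: 0.0
0.0726
go [ 0.83 -0.09  0.08] w [ 0.1 -0.   0.3] yaw 59.2 t 3.5 tcp [0.5523 0.031  0.1738] F [ 0.39 -0.1   0.55] gap 0.0
```

```bash
cat >> h.py <<'E'
AX=np.array([.6087,.0587]); B0=148.9
def chord():
    s=sense(); e=np.array([np.cos(np.radians(B0-90)),np.sin(np.radians(B0-90))]); b=np.array([-e[1],e[0]])
    d=np.array(s['tcp_pos'][:2])-AX; F=np.array(s['force'][:2])
    print('chord mm: along %.1f radial %.1f z %.1f | F along %.2f radial %.2f z %.2f t %.2f'%(1e3*d@e,1e3*d@b,1e3*s['tcp_pos'][2],F@e,F@b,s['force'][2],s['t']))
E
I='python3 -m inch'
$I '[{"dx":0.8,"dy":0,"dz":0.1,"wx":0,"wy":0,"wz":0},{"dx":0.8,"dy":0,"dz":0,"wx":0,"wy":0,"wz":0},{"dx":0.3,"dy":0,"dz":0,"wx":0,"wy":0,"wz":0}]' >/dev/null; python3 -c "from h import *;chord()"
$I '[{"dx":0.3,"dy":0,"dz":0,"wx":0,"wy":0,"wz":0},{"dx":0.3,"dy":0,"dz":0,"wx":0,"wy":0,"wz":0}]' >/dev/null; python3 -c "from h import *;chord()"
$I '[{"dx":0.3,"dy":0,"dz":0,"wx":0,"wy":0,"wz":0},{"dx":0.3,"dy":0,"dz":0,"wx":0,"wy":0,"wz":0}]' >/dev/null; python3 -c "from h import *;chord()"
$I '[{"dx":0.3,"dy":0,"dz":0,"wx":0,"wy":0,"wz":0},{"dx":0.3,"dy":0,"dz":0,"wx":0,"wy":0,"wz":0}]' >/dev/null; python3 -c "from h import *;chord()"
```

```text
chord mm: along -32.5 radial 34.4 z 172.8 | F along -0.20 radial -0.16 z 0.03 t 3.88
chord mm: along -27.7 radial 35.2 z 171.9 | F along -3.04 radial 1.54 z 1.59 t 4.12
chord mm: along -21.7 radial 35.3 z 171.6 | F along -0.63 radial 0.42 z -0.60 t 4.38
chord mm: along -15.4 radial 34.9 z 171.8 | F along -2.34 radial 1.09 z -0.03 t 4.62
```

```bash
I='python3 -m inch'
$I '[{"dx":0.3,"dy":0,"dz":0,"wx":0,"wy":0,"wz":0},{"dx":0.2,"dy":0,"dz":0,"wx":0,"wy":0,"wz":0}]' >/dev/null; python3 -c "from h import *;chord()"
$I '[{"dx":0.2,"dy":0,"dz":0,"wx":0,"wy":0,"wz":0},{"dx":0.1,"dy":0,"dz":0,"wx":0,"wy":0,"wz":0}]' >/dev/null; python3 -c "from h import *;chord()
snap('wrist','w4.png')"
```

```text
chord mm: along -10.3 radial 34.9 z 171.8 | F along -1.51 radial 1.98 z -0.09 t 4.88
chord mm: along -7.4 radial 34.7 z 171.9 | F along -1.93 radial 0.94 z -0.39 t 5.12
```

View pics/w4.png

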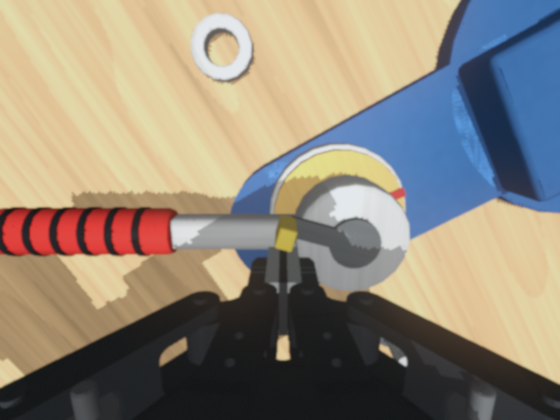

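The tab at (289,222) is now past the bar line (hub at (354,243), bar at y≈231), so the pawl is roughly +0.27 rad. A few more millimetres will take it clear of the 0.25 threshold.

```bash
I='python3 -m inch'
$I '[{"dx":0.2,"dy":0,"dz":0,"wx":0,"wy":0,"wz":0}]' >/dev/null; python3 -c "from h import *;chord()"
$I '[{"dx":0.1,"dy":0,"dz":0,"wx":0,"wy":0,"wz":0}]' >/dev/null; python3 -c "from h import *;chord()"
$I '[{"dx":0.1,"dy":0,"dz":0,"wx":0,"wy":0,"wz":0}]' >/dev/null; python3 -c "from h import *;chord()"
```

```text
chord mm: along -5.6 radial 34.5 z 172.0 | F along -1.09 radial -0.13 z -0.48 t 5.30
chord mm: along -4.4 radial 34.4 z 172.0 | F along -1.49 radial -1.47 z -0.58 t 5.42
chord mm: along -3.5 radial 34.3 z 172.0 | F along -1.33 radial -1.06 z -0.68 t 5.55
```

```bash
I='python3 -m inch'
$I '[{"dx":0.1,"dy":0,"dz":0,"wx":0,"wy":0,"wz":0}]' >/dev/null; python3 -c "from h import *;chord()"
$I '[{"dx":0.1,"dy":0,"dz":0,"wx":0,"wy":0,"wz":0}]' >/dev/null; python3 -c "from h import *;chord()
a,p=snap('wrist','w5.png')
h=cv2.cvtColor(a,cv2.COLOR_RGB2HSV);red=((h[...,0]<8)|(h[...,0]>172))&(h[...,1]>150)&(h[...,2]>70)
red[:,300:]=0
ys,xs=np.nonzero(red);print(xs.min(),xs.max(),ys.mean())
m=xs<xs.min()+40;print(onz(p,xs[m].mean(),ys[m].mean(),.071), onz(p,xs.max()-8,ys[xs>xs.max()-16].mean(),.071))
print(proj(p,(*AX,.093)))
c=a[180:290,230:430,::-1];cv2.imwrite('pics/w5c.png',cv2.resize(c,None,fx=3,fy=3,interpolation=cv2.INTER_CUBIC))"
```

```text
chord mm: along -2.9 radial 34.3 z 172.0 | F along -4.51 radial -2.07 z -0.97 t 5.67
chord mm: along -2.4 radial 34.3 z 172.0 | F along -7.09 radial -3.27 z -0.44 t 5.80
0 175 236.89716427640155
[0.45614878 0.15169677 0.071     ] [0.52610538 0.10990727 0.071     ]
(np.float64(349.86256566799335), np.float64(256.2115320114297))
```

View pics/w5c.png

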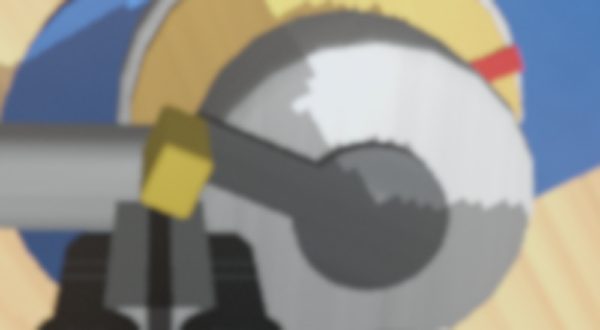

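The force rose to 7 N with the lever at its stop, well under 20 N, so it's at tighten. The crop shows the tab at crop (180,160), above the bar line and left of the hub at (370,217). Next I back off, rise, and place the opened fingers astride the grip.

```bash
I='python3 -m inch'
$I '[{"dx":-1.5,"dy":0,"dz":0,"wx":0,"wy":0,"wz":0},{"dx":-1.5,"dy":0,"dz":0,"wx":0,"wy":0,"wz":0},{"dx":0,"dy":0,"dz":-4,"wx":0,"wy":0,"wz":0},{"dx":1.5,"dy":-3,"dz":-3,"wx":0,"wy":0,"wz":0},{"dx":1.5,"dy":-4.3,"dz":0,"wx":0,"wy":0,"wz":0},{"dx":0.2,"dy":-4.3,"dz":0,"wx":0,"wy":0,"wz":0}]' >/dev/null
$I '[{"dx":0,"dy":0,"dz":0,"wx":0,"wy":0,"wz":-10},{"dx":0,"dy":0,"dz":0,"wx":0,"wy":0,"wz":-10},{"dx":0,"dy":0,"dz":0,"wx":0,"wy":0,"wz":-10},{"dx":0,"dy":0,"dz":0,"wx":0,"wy":0,"wz":-10},{"dx":0,"dy":0,"dz":0,"wx":0,"wy":0,"wz":-10},{"dx":0,"dy":0,"dz":0,"wx":0,"wy":0,"wz":-10},{"dx":0,"dy":0,"dz":0,"wx":0,"wy":0,"wz":-10},{"dx":0,"dy":0,"dz":0,"wx":0,"wy":0,"wz":-10},{"dx":0,"dy":0,"dz":0,"wx":0,"wy":0,"wz":-10},{"dx":0,"dy":0,"dz":0,"wx":0,"wy":0,"wz":0}]' 0.55 >/dev/null
python3 -c "
from h import *
go(.4801,.1359,.125,149)
a,p=snap('side','d2.png')
c=a[190:350,140:300,::-1];cv2.imwrite('pics/d2c.png',cv2.resize(c,None,fx=3.7,fy=3.7,interpolation=cv2.INTER_CUBIC))"
```

```text
go [-0.1   0.04 11.7 ] w [ 0.  -0.   0.1] yaw 149.1 t 7.85 tcp [0.479  0.1361 0.242 ] F [ 0.35 -0.08 -0.28] gap 0.55
```

View pics/d2c.png

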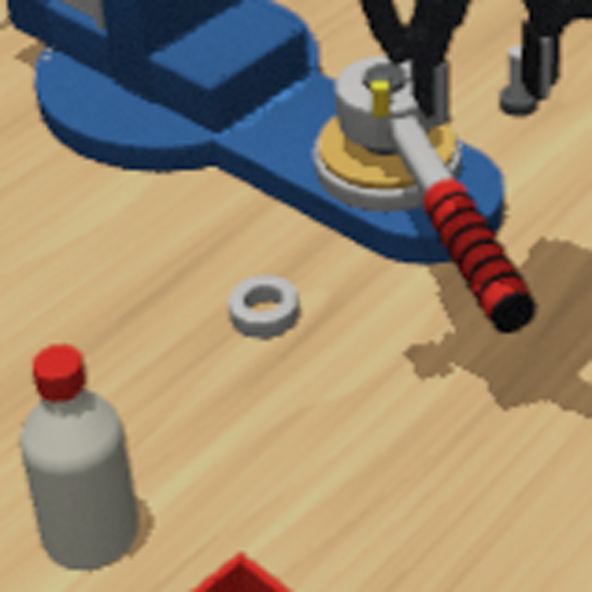

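The tab is now on the tighten side of the bar, and the grip is still at 149°. The oiler at the lower left and the collar ring are well clear. I'll descend astride the grip.

```bash
I='python3 -m inch'
$I '[{"dx":-0.1,"dy":0,"dz":4,"wx":0,"wy":0,"wz":0},{"dx":0,"dy":0,"dz":4,"wx":0,"wy":0,"wz":0},{"dx":0,"dy":0,"dz":2.5,"wx":0,"wy":0,"wz":0},{"dx":0,"dy":0,"dz":1.2,"wx":0,"wy":0,"wz":0},{"dx":0,"dy":0,"dz":0,"wx":0,"wy":0,"wz":0}]' >/dev/null
cat >> h.py <<'E'
def pol():
    s=sense(); d=np.array(s['tcp_pos'][:2])-AX; r=np.linalg.norm(d); a=np.degrees(np.arctan2(d[1],d[0]))%360; u=d/r; cw=np.array([u[1],-u[0]])
    m=R.from_quat(s['tool_rot']).as_matrix(); F=np.array(s['force'][:2])
    print('r %.1f ang %.1f yaw %.1f z %.1f | Fcw %.2f Frad %.2f Fz %.2f t %.2f q6 %.2f'%(1e3*r,a,np.degrees(np.arctan2(m[1,0],m[0,0]))%360,1e3*s['tcp_pos'][2],F@cw,F@u,s['force'][2],s['t'],s['q'][5]))
E
python3 -c "
from h import *
go(.4801,.1359,.124,149); pol()"
```

```text
go [0.   0.   0.05] w [-0.  -0.1  0.1] yaw 149.1 t 8.525 tcp [0.4801 0.1358 0.1245] F [-0.14 -0.66 -0.52] gap 0.55
r 150.0 ang 149.0 yaw 149.1 z 124.5 | Fcw -0.64 Frad -0.22 Fz -0.52 t 8.53 q6 -0.98
```

```bash
I='python3 -m inch'
$I '[{"dx":-0.02,"dy":-0.8,"dz":0,"wx":0,"wy":0,"wz":-3},{"dx":-0.02,"dy":-0.8,"dz":0,"wx":0,"wy":0,"wz":-3},{"dx":-0.02,"dy":-0.8,"dz":0,"wx":0,"wy":0,"wz":-3},{"dx":-0.02,"dy":-0.8,"dz":0,"wx":0,"wy":0,"wz":-3}]' >/dev/null;python3 -c "from h import *;pol()"
$I '[{"dx":-0.04,"dy":-1.05,"dz":0,"wx":0,"wy":0,"wz":-4},{"dx":-0.04,"dy":-1.05,"dz":0,"wx":0,"wy":0,"wz":-4},{"dx":-0.04,"dy":-1.05,"dz":0,"wx":0,"wy":0,"wz":-4},{"dx":-0.04,"dy":-1.05,"dz":0,"wx":0,"wy":0,"wz":-4},{"dx":-0.04,"dy":-1.05,"dz":0,"wx":0,"wy":0,"wz":-4},{"dx":-0.04,"dy":-1.05,"dz":0,"wx":0,"wy":0,"wz":-4}]' >/dev/null;python3 -c "from h import *;pol()"
```

```text
r 149.1 ang 161.1 yaw 161.3 z 126.2 | Fcw 1.21 Frad 0.69 Fz -1.13 t 9.03 q6 -1.25
r 149.4 ang 185.4 yaw 185.3 z 126.2 | Fcw 2.54 Frad -0.27 Fz 0.06 t 9.78 q6 -1.81
```

```bash
I='python3 -m inch'
$I '[{"dx":-0.04,"dy":-1.05,"dz":0,"wx":0,"wy":0,"wz":-4},{"dx":-0.04,"dy":-1.05,"dz":0,"wx":0,"wy":0,"wz":-4},{"dx":-0.04,"dy":-1.05,"dz":0,"wx":0,"wy":0,"wz":-4},{"dx":-0.04,"dy":-1.05,"dz":0,"wx":0,"wy":0,"wz":-4},{"dx":-0.04,"dy":-1.05,"dz":0,"wx":0,"wy":0,"wz":-4},{"dx":-0.04,"dy":-1.05,"dz":0,"wx":0,"wy":0,"wz":-4},{"dx":-0.04,"dy":-1.05,"dz":0,"wx":0,"wy":0,"wz":-4}]' >/dev/null;python3 -c "from h import *;pol()"
$I '[{"dx":-0.04,"dy":-1.05,"dz":0,"wx":0,"wy":0,"wz":-4},{"dx":-0.02,"dy":-0.8,"dz":0,"wx":0,"wy":0,"wz":-3},{"dx":-0.02,"dy":-0.5,"dz":0,"wx":0,"wy":0,"wz":-2},{"dx":0,"dy":0,"dz":0,"wx":0,"wy":0,"wz":0}]' >/dev/null;python3 -c "
from h import *;pol()
snap('scene','s3.png')
a,p=snap('side');c=a[180:310,180:340,::-1];cv2.imwrite('pics/d3.png',cv2.resize(c,None,fx=4,fy=4,interpolation=cv2.INTER_CUBIC))"
```

```text
r 149.8 ang 213.5 yaw 213.3 z 126.2 | Fcw 2.61 Frad -1.30 Fz 0.58 t 10.65 q6 -2.43
r 149.4 ang 222.8 yaw 222.1 z 126.1 | Fcw 0.09 Frad -0.58 Fz 0.57 t 11.15 q6 -2.62
```

View pics/d3.png

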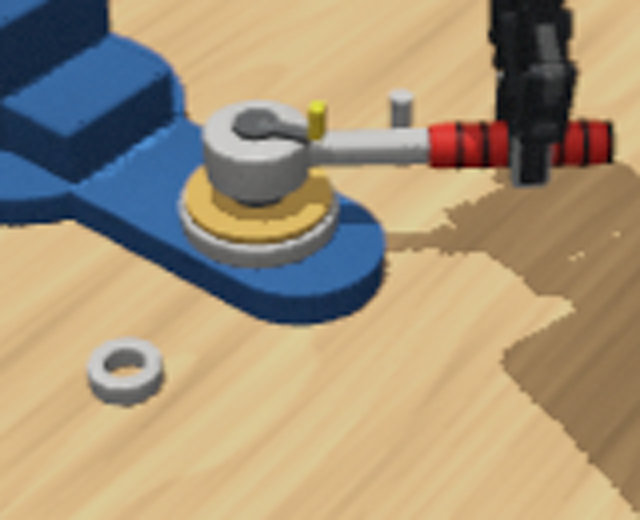

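The wrench is swung back with the pads astride the grip. The tab shows at crop (317,120), and I check by projection which side it's on. The bar is at 219°.

```bash
python3 -c "
from h import *
p=eyes.camera_params('side')
for nm,da in (('tight',-22.9),('mid',0),('loose',22.9)):
    a=np.radians(218.8+da);u,v=proj(p,(*(AX+.036*np.array([np.cos(a),np.sin(a)])),.11));print(nm,(u-180)*4,(v-180)*4)
for r in (.145,.195): a=np.radians(218.8);u,v=proj(p,(*(AX+r*np.array([np.cos(a),np.sin(a)])),.071));print((u-180)*4,(v-180)*4)
im=cv2.imread('pics/s3.png');cv2.imwrite('pics/s3c.png',cv2.resize(im[140:260,250:410],None,fx=4,fy=4))
p=eyes.camera_params('scene')
for nm,da in (('tight',-22.9),('mid',0),('loose',22.9)):
    a=np.radians(218.8+da);u,v=proj(p,(*(AX+.036*np.array([np.cos(a),np.sin(a)])),.11));print(nm,(u-250)*4,(v-140)*4)
"
```

```text
tight 315.12850166799353 104.6748765780502
mid 319.6850165294006 89.88712121453364
loose 313.8059112199917 75.64913231022206
515.2684338410672 143.56885119806145
604.0142778649583 141.5867565948373
tight 207.84596200171677 205.36403238899902
mid 202.59133838277558 218.12874328307794
loose 206.22535850738723 231.57049356129812
```

View pics/s3c.png

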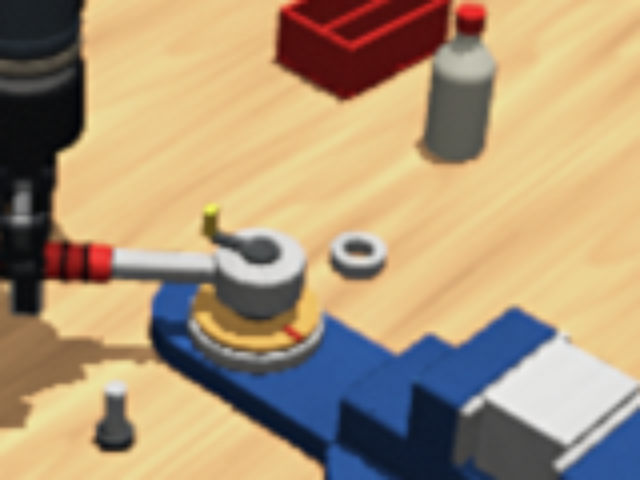

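The scene view confirms it: the tab at crop (210,207) matches the tighten prediction (208,205). I've now viewed 11 pictures, one over the limit of 10, so from here I go by numbers only. Next is the clockwise swing, watching the force.

```bash
I='python3 -m inch'; P='from h import *;pol()'
$I '[{"dx":-0.02,"dy":0.8,"dz":0,"wx":0,"wy":0,"wz":3},{"dx":-0.02,"dy":0.8,"dz":0,"wx":0,"wy":0,"wz":3},{"dx":-0.02,"dy":0.8,"dz":0,"wx":0,"wy":0,"wz":3},{"dx":-0.02,"dy":0.8,"dz":0,"wx":0,"wy":0,"wz":3}]' >/dev/null;python3 -c "$P"
$I '[{"dx":-0.02,"dy":0.8,"dz":0,"wx":0,"wy":0,"wz":3},{"dx":-0.02,"dy":0.8,"dz":0,"wx":0,"wy":0,"wz":3},{"dx":-0.02,"dy":0.8,"dz":0,"wx":0,"wy":0,"wz":3}]' >/dev/null;python3 -c "$P"
$I '[{"dx":-0.01,"dy":0.52,"dz":0,"wx":0,"wy":0,"wz":2},{"dx":-0.01,"dy":0.52,"dz":0,"wx":0,"wy":0,"wz":2},{"dx":-0.01,"dy":0.52,"dz":0,"wx":0,"wy":0,"wz":2}]' >/dev/null;python3 -c "$P"
$I '[{"dx":-0.01,"dy":0.52,"dz":0,"wx":0,"wy":0,"wz":2},{"dx":-0.01,"dy":0.52,"dz":0,"wx":0,"wy":0,"wz":2},{"dx":-0.01,"dy":0.52,"dz":0,"wx":0,"wy":0,"wz":2}]' >/dev/null;python3 -c "$P"
```

```text
r 149.3 ang 210.3 yaw 210.1 z 125.4 | Fcw -1.39 Frad -0.23 Fz -0.49 t 11.75 q6 -2.36
r 149.0 ang 201.3 yaw 201.2 z 125.4 | Fcw -5.72 Frad 1.91 Fz -1.79 t 12.12 q6 -2.17
r 149.0 ang 195.4 yaw 195.2 z 125.4 | Fcw -4.41 Frad 1.96 Fz -0.42 t 12.50 q6 -2.03
r 148.9 ang 189.4 yaw 189.2 z 125.4 | Fcw -4.25 Frad 0.20 Fz -0.17 t 12.88 q6 -1.90
```

```bash
I='python3 -m inch'; P='from h import *;pol()'
$I '[{"dx":-0.01,"dy":0.52,"dz":0,"wx":0,"wy":0,"wz":2},{"dx":-0.01,"dy":0.52,"dz":0,"wx":0,"wy":0,"wz":2},{"dx":-0.01,"dy":0.52,"dz":0,"wx":0,"wy":0,"wz":2}]' >/dev/null;python3 -c "$P"
$I '[{"dx":0,"dy":0.26,"dz":0,"wx":0,"wy":0,"wz":1},{"dx":-0.01,"dy":0.26,"dz":0,"wx":0,"wy":0,"wz":1},{"dx":0,"dy":0.26,"dz":0,"wx":0,"wy":0,"wz":1}]' >/dev/null;python3 -c "$P"
$I '[{"dx":0,"dy":0.26,"dz":0,"wx":0,"wy":0,"wz":1},{"dx":-0.01,"dy":0.26,"dz":0,"wx":0,"wy":0,"wz":1},{"dx":0,"dy":0.26,"dz":0,"wx":0,"wy":0,"wz":1}]' >/dev/null;python3 -c "$P"
```

```text
r 148.9 ang 183.3 yaw 183.2 z 125.4 | Fcw -4.16 Frad 0.03 Fz -0.52 t 13.25 q6 -1.76
r 148.9 ang 180.2 yaw 180.2 z 125.3 | Fcw -3.43 Frad -0.66 Fz 3.29 t 13.62 q6 -1.69
r 149.4 ang 177.1 yaw 177.2 z 125.0 | Fcw -3.63 Frad -2.29 Fz 0.64 t 14.00 q6 -1.62
```

```bash
I='python3 -m inch'; P='from h import *;pol()'
$I '[{"dx":0,"dy":0.26,"dz":0,"wx":0,"wy":0,"wz":1},{"dx":-0.01,"dy":0.26,"dz":0,"wx":0,"wy":0,"wz":1},{"dx":0,"dy":0.26,"dz":0,"wx":0,"wy":0,"wz":1}]' >/dev/null;python3 -c "$P"
```

```text
r 149.7 ang 174.1 yaw 174.2 z 124.9 | Fcw -3.44 Frad -1.94 Fz 1.35 t 14.38 q6 -1.55
```

```bash
I='python3 -m inch'; P='from h import *;pol()'
$I '[{"dx":0,"dy":0.26,"dz":0,"wx":0,"wy":0,"wz":1},{"dx":-0.01,"dy":0.26,"dz":0,"wx":0,"wy":0,"wz":1},{"dx":0,"dy":0.26,"dz":0,"wx":0,"wy":0,"wz":1}]' >/dev/null;python3 -c "$P"
$I '[{"dx":0,"dy":0.26,"dz":0,"wx":0,"wy":0,"wz":1},{"dx":-0.01,"dy":0.26,"dz":0,"wx":0,"wy":0,"wz":1},{"dx":0,"dy":0.26,"dz":0,"wx":0,"wy":0,"wz":1}]' >/dev/null;python3 -c "$P"
```

```text
r 149.7 ang 171.1 yaw 171.2 z 124.9 | Fcw -3.87 Frad -2.71 Fz -0.06 t 14.75 q6 -1.48
r 149.8 ang 168.2 yaw 168.2 z 124.9 | Fcw -3.56 Frad -3.59 Fz 0.17 t 15.12 q6 -1.41
```

```bash
I='python3 -m inch'; P='from h import *;pol()'
$I '[{"dx":0,"dy":0.26,"dz":0,"wx":0,"wy":0,"wz":1},{"dx":-0.01,"dy":0.26,"dz":0,"wx":0,"wy":0,"wz":1},{"dx":0,"dy":0.26,"dz":0,"wx":0,"wy":0,"wz":1}]' >/dev/null;python3 -c "$P"
```

```text
r 149.7 ang 165.2 yaw 165.2 z 124.9 | Fcw -4.01 Frad -2.22 Fz 0.70 t 15.50 q6 -1.34
```

```bash
I='python3 -m inch'; P='from h import *;pol()'
$I '[{"dx":0,"dy":0.26,"dz":0,"wx":0,"wy":0,"wz":1},{"dx":-0.01,"dy":0.26,"dz":0,"wx":0,"wy":0,"wz":1},{"dx":0,"dy":0.26,"dz":0,"wx":0,"wy":0,"wz":1}]' >/dev/null;python3 -c "$P"
$I '[{"dx":0,"dy":0.26,"dz":0,"wx":0,"wy":0,"wz":1},{"dx":-0.01,"dy":0.26,"dz":0,"wx":0,"wy":0,"wz":1}]' >/dev/null;python3 -c "$P"
```

```text
r 149.7 ang 162.2 yaw 162.2 z 124.9 | Fcw -2.96 Frad -2.60 Fz 0.46 t 15.88 q6 -1.27
r 149.7 ang 160.2 yaw 160.2 z 124.9 | Fcw -4.29 Frad -1.74 Fz 0.08 t 16.12 q6 -1.23
```

```bash
I='python3 -m inch'; P='from h import *;pol()'
$I '[{"dx":0,"dy":0.26,"dz":0,"wx":0,"wy":0,"wz":1},{"dx":-0.01,"dy":0.26,"dz":0,"wx":0,"wy":0,"wz":1}]' >/dev/null;python3 -c "$P"
```

```text
r 149.6 ang 158.2 yaw 158.2 z 124.9 | Fcw -3.40 Frad -3.21 Fz 0.75 t 16.38 q6 -1.18
```

```bash
I='python3 -m inch'; P='from h import *;pol()'
$I '[{"dx":0,"dy":0.26,"dz":0,"wx":0,"wy":0,"wz":1},{"dx":-0.01,"dy":0.26,"dz":0,"wx":0,"wy":0,"wz":1}]' >/dev/null;python3 -c "$P"
$I '[{"dx":0,"dy":0.26,"dz":0,"wx":0,"wy":0,"wz":1},{"dx":-0.01,"dy":0.26,"dz":0,"wx":0,"wy":0,"wz":1}]' >/dev/null;python3 -c "$P"
```

```text
r 149.6 ang 156.2 yaw 156.2 z 124.9 | Fcw -2.99 Frad -3.58 Fz 0.74 t 16.62 q6 -1.14
r 149.6 ang 154.2 yaw 154.2 z 124.9 | Fcw -3.47 Frad -2.47 Fz 0.44 t 16.88 q6 -1.09
```

```bash
I='python3 -m inch'; P='from h import *;pol()'
$I '[{"dx":0,"dy":0.26,"dz":0,"wx":0,"wy":0,"wz":1},{"dx":-0.01,"dy":0.26,"dz":0,"wx":0,"wy":0,"wz":1}]' >/dev/null;python3 -c "$P"
```

```text
r 149.5 ang 152.3 yaw 152.2 z 124.8 | Fcw -5.29 Frad -3.42 Fz 0.16 t 17.12 q6 -1.05
```

```bash
I='python3 -m inch'; P='from h import *;pol()'
$I '[{"dx":0,"dy":0.26,"dz":0,"wx":0,"wy":0,"wz":1},{"dx":-0.01,"dy":0.26,"dz":0,"wx":0,"wy":0,"wz":1}]' >/dev/null;python3 -c "$P"
```

```text
r 149.4 ang 150.5 yaw 150.2 z 124.8 | Fcw -6.40 Frad -5.01 Fz 0.18 t 17.38 q6 -1.00
```

```bash
I='python3 -m inch'; P='from h import *;pol()'
$I '[{"dx":0,"dy":0.26,"dz":0,"wx":0,"wy":0,"wz":1}]' >/dev/null;python3 -c "$P"
```

```text
r 149.4 ang 149.6 yaw 149.2 z 124.8 | Fcw -7.83 Frad -4.44 Fz 1.04 t 17.50 q6 -0.98
```

```bash
I='python3 -m inch'; P='from h import *;pol()'
$I '[{"dx":0,"dy":0.26,"dz":0,"wx":0,"wy":0,"wz":1}]' >/dev/null;python3 -c "$P"
```

```text
r 149.4 ang 148.7 yaw 148.3 z 124.8 | Fcw -8.33 Frad -4.68 Fz 2.17 t 17.62 q6 -0.96
```

```bash
I='python3 -m inch'; P='from h import *;pol()'
$I '[{"dx":0,"dy":0.26,"dz":0,"wx":0,"wy":0,"wz":1}]' >/dev/null;python3 -c "$P"
```

```text
r 149.3 ang 147.8 yaw 147.3 z 124.8 | Fcw -9.39 Frad -5.94 Fz 0.46 t 17.75 q6 -0.94
```

Push is about 9 N and consistent over the last readings, so the bolt is snug. I'll ease off and let go.

```bash
I='python3 -m inch'; P='from h import *;pol()'
$I '[{"dx":0,"dy":-0.26,"dz":0,"wx":0,"wy":0,"wz":-1},{"dx":0,"dy":-0.26,"dz":0,"wx":0,"wy":0,"wz":-1}]' >/dev/null;python3 -c "$P"
$I '[{"dx":0,"dy":-0.26,"dz":0,"wx":0,"wy":0,"wz":-1},{"dx":0,"dy":-0.26,"dz":0,"wx":0,"wy":0,"wz":-1}]' >/dev/null;python3 -c "$P"
```

```text
r 149.9 ang 149.3 yaw 149.2 z 124.8 | Fcw -1.65 Frad -1.99 Fz -0.35 t 18.00 q6 -0.98
r 149.8 ang 151.2 yaw 151.3 z 124.9 | Fcw -0.44 Frad 0.01 Fz -1.15 t 18.25 q6 -1.03
```

```bash
I='python3 -m inch'; P='from h import *;pol();a,p=snap("wrist","w9.png");b,q=snap("side","d9.png")'
$I '[{"dx":0,"dy":-0.26,"dz":0,"wx":0,"wy":0,"wz":-1},{"dx":0,"dy":-0.26,"dz":0,"wx":0,"wy":0,"wz":-1}]' >/dev/null
$I '[{"dx":0,"dy":0,"dz":0,"wx":0,"wy":0,"wz":0},{"dx":0,"dy":0,"dz":0,"wx":0,"wy":0,"wz":0},{"dx":0,"dy":0,"dz":0,"wx":0,"wy":0,"wz":0}]' 0.85 >/dev/null; python3 -c 'from h import *;pol()'
$I '[{"dx":0,"dy":0,"dz":-2,"wx":0,"wy":0,"wz":0},{"dx":0,"dy":0,"dz":-4,"wx":0,"wy":0,"wz":0},{"dx":0,"dy":0,"dz":-5,"wx":0,"wy":0,"wz":0},{"dx":0,"dy":0,"dz":-3,"wx":0,"wy":0,"wz":0},{"dx":0,"dy":0,"dz":0,"wx":0,"wy":0,"wz":0}]' >/dev/null; python3 -c "$P"
python3 - <<'E'
from h import *
im=cv2.imread('pics/d9.png'); p=eyes.camera_params('side')
c=im[190:290,215:300];h=cv2.cvtColor(c,cv2.COLOR_BGR2HSV)
red=((h[...,0]<8)|(h[...,0]>172))&(h[...,1]>150)&(h[...,2]>70);yel=(h[...,0]>22)&(h[...,0]<34)&(h[...,1]>180)&(h[...,2]>90)
for nm,m,z in (('red',red,.071),('yel',yel,.1)):
    ys,xs=np.nonzero(m);w=onz(p,np.median(xs)+215,np.median(ys)+190,z)[:2]-AX;print(nm,m.sum(),np.hypot(*w).round(4),np.degrees(np.arctan2(w[1],w[0]))%360)
E
```

```text
r 149.4 ang 153.2 yaw 153.2 z 124.9 | Fcw -0.05 Frad 0.21 Fz -0.85 t 18.88 q6 -1.07
r 148.4 ang 153.0 yaw 153.2 z 267.3 | Fcw -0.03 Frad 0.05 Fz -0.31 t 19.50 q6 -1.07
red 355 0.1412 154.9904551468868
yel 22 0.0386 130.6305163308069
```

Side-view masks put the bar at 155° and the tab 24° clockwise of it, so the lever is at tighten. The bolt sprang back only slightly and the arm is clear with no force on it. Handing in.

```bash
python3 -c "from station import workorder; print(workorder.sign_off())"
```

```text
the job is handed in; nothing more can be done
None
```

I flipped the pawl to tighten, swung the wrench back, tightened the bolt until the push read about 9–10 N at the grip, then let go and handed in at about 19.6 s; I viewed 11 pictures, one over the limit of 10.

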